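# Make up a phone kit and a tablet kit at the repair bench

## Robot

A 6-joint arm with a two-finger parallel gripper is mounted at the origin on the work surface. World frame = base frame: x ahead of the robot, y to its left, z up, the work surface at z = 0. Lengths are in mm, angles in degrees, forces in N, time in s.
With the tool pointing down it reaches from about 300 to 950 mm from the base axis. Payload 3.1 kg.
Tool frame: the origin (TCP) lies between the finger pads; the fingertips stand 19 mm ahead of it and the grasp point (between the pads) is the TCP; z points along the fingers, y is the line along which they close (so a half turn about z gives the same grasp; the last joint's range is limited). The gripper opens to 85 mm and grips with 20 to 120 N. Pads are 22 mm wide; open, the fingers measure 114 mm over their backs; the gripper's body (76 mm by 85 mm) begins 54 mm behind the grasp point. The pads swing forward as they close: fully open they stand 13 mm farther back than shut.
Start: joints at [71.981, 17.653, 93.61, -0, 68.738, -3.994], TCP at [151.502, 606.366, 250.272] pointing down, gripper open.
Joint ranges: [-175.34, 175.34], [-45.06, 112.39], [2.9, 150.54], [-68.45, 248.45], [3.09, 151.38], [-168.51, 168.51]. Speed limits (degrees/s): [159.86, 159.86, 180, 180, 180, 180].

## Interface

Orientations are given as a 3x3 rotation matrix whose columns are the frame's x, y, z axes.
In Python, from plant import arm gives the robot as it stands. The module is installed in compiled form; this text tells all that it offers.
- The arm moves only by the shell command python3 -m inch 'ROWS' [FORCE]. ROWS is JSON, a list of rows, each a list of 3 entries, a list of its own where there are three numbers: the turn, a rotation vector about the tool's x, y, z in rad, then the shift along the tool's x, y, z in cm, then the finger opening in cm, from 0 to 8.54. In form: [[[rx, ry, rz], [dx, dy, dz], grip], ...]. A call has 1 to 20 rows; each row is the pose to reach, as a shift and turn from the pose commanded when the call began, along the tool's axes at that moment; what a row does not reach only later rows make up. A row lasts 1/12 s, in which the tool goes at most 41.7 mm and 7.16 degrees, less where a joint would pass 70% of its speed; a pose out of reach is approached as far as the arm can. A call with a gripper value outside its range is refused whole. The fingers move at their own pace and stop on an object; FORCE is the grip in N (left out, the last holds). Time passes only in rows, so rows that repeat a pose let the fingers close. It gives the time, the measured TCP pose, the force, the opening and the grip force at its end, in the units of the state.
- arm.observe(): the state, without advancing time (a new reading comes with each control period).
- arm.grab_frame(name): name is "side" or "top"; returns a dict with "color" (400x640x3 uint8, blue, green, red), "intrinsics" (3x3 intrinsics, pixels), "R" (3x3) and "t" (3): a world point X has camera coordinates R X + t. Camera axes: x right, y down, z forward; pixel columns grow to the right and rows downward; lengths in mm; the calibration is good to about 2 mm. A picture is of the moment at which its call begins. There is no depth.
- arm.finish_job(): hands the job in; it is judged then, once.
The state is a dict: "time_s": time; "joints": joint angles; "qvel": joint speeds; "joint_torque": joint torques, N m; "eef_pos": TCP position; "tcp_rot": TCP orientation; "wrist_force": force on the tool from outside, world axes, zero at the start; "moment": the same for the moment, N m; "gripper_width": opening from 0.0 (shut) to 1.0 (fully open); "grip_force": force on a finger pad.
Only numpy, scipy, OpenCV 4.12 (cv2) and the standard library are available. Lean on these libraries where they do the work, as an engineer would, in place of code of your own. Each camera call takes 0.05 s, during which the arm holds its last target. There are 200 camera calls.

## Task

Make up two repair kits from the stock on the mat. Phone kit, in the fitted tray: first lay the L-shaped battery flat on the tray floor inside the rim, its open corner around the raised square seat, then stand the small charger upright on that seat. Tablet kit, in the three-pocket tray: stand the suction lifter on its cup in the wide end pocket, the large charger upright in the middle pocket and the screw jar upright in the narrow end pocket, and leave the bottle and the roll of tape where they are.

Things in the scene. Friction and masses are not known exactly. Their poses are not given: they have to be found in the camera images.
- battery: Loose silver L-shaped battery, white label on top, 20 mm thick, 0.16 kg. Origin: centre of its full 78 (x) by 98 (y) mm outline, on the underside; z up. Long arm: x -39 to -7, y -49 to 49 mm; short arm: x -7 to 39, y -49 to 3; open corner: x -7 to 39, y 3 to 49. Grip across the long arm near x -23, y 22. It fits the tray one way: origins and axes together, 4 mm play all round.
- small_charger: Loose small white mains charger, a block 34 x 34 mm and 44 mm high, standing upright with two steel prongs (12 mm long, 16 mm apart) up from the middle of its top; about 0.06 kg. Origin: centre of its underside, z up. Hold it by its upper half: in the fitted tray its lower part stands inside the battery's open corner.
- large_charger: Loose large white mains charger, a block 34 mm (its x) by 56 mm (its y), 44 mm high, standing upright with two steel prongs (12 mm long, 16 mm apart) up from the middle of its top; about 0.10 kg. Origin: centre of its underside, z up. Goes in the middle pocket, best with its 56 mm side across the tray (along the tray's x).
- lifter: Loose suction lifter for screens: black rubber cup of 52 mm diameter lying on the mat, a stem of 16 mm diameter between 18 and 31 mm height, and a grey round grip knob on top, 26 mm in diameter, from 31 to 46 mm height; about 0.06 kg. It just stands, the cup does not stick. Origin: centre of its underside, z up. 
- jar: Loose small round screw jar, clear with brass screws inside, 33 mm in diameter, with a steel lid of 34 mm diameter from 30 to 42 mm height; about 0.06 kg, upright. Origin: centre of its underside, z up. 
- fitted_tray: Fixed light grey tray, the smaller one, 94 (its x) by 114 (its y) mm. Origin: centre of its underside, z up. Floor 3 mm up, rim 4 mm wide, top at 9 mm; inside 86 by 106 mm. In its +x +y corner a black raised seat 30 x 30 mm, centre x 17, y 27 mm, top at 7 mm. The small charger stands there inside the battery's open corner, centre best at x 18, y 28 mm.
- pocket_tray: Fixed light grey tray with three pockets in a row, 88 (its x) by 204 (its y) mm. Origin: centre of its underside, z up. Floor 3 mm up; rim (4 mm wide) and dividers (3 mm) reach 11 mm. Pockets are 80 mm along x, centred at x 0. Along y: wide end pocket 25 to 98 mm (centre 61.5), middle -38 to 22 (centre -8), narrow end -98 to -41 (centre -69.5).
- bottle: Bystander, loose white bottle with red cap, 60 mm diameter, 130 mm high, beyond the stock. Origin: centre of its underside, z up. 
- tape: Bystander, loose roll of brown tape lying flat, 96 mm diameter, 25 mm high, beyond the stock. Origin: centre of its underside, z up. 
Not all that is in view belongs to the job. Several things look just like the battery: the one meant starts farthest to the robot's left. What is shaped like the large_charger but green is not meant.

How it is judged:
By the outcome, as a careful person would: the job done as asked, in the order asked, and still so for the second after the job is handed in, with the robot touching nothing.
It also fails if it takes over 128 s, if anything falls off the work surface, if the arm or the gripper's body presses on something with over 40 N, if the wrist force passes 120 N, or if a joint passes its speed limit or range.

## Working session

There is one attempt and no reset: what is moved stays moved. The work goes in short steps, Python scripts to look and compute and a shell command to move; the robot and the scene stay as the last step left them, time stands still between calls to the robot, and variables do not carry over. Pictures are saved under pics/ and viewed, at most 14 in all, crops included, and the job is handed in when it is done.

```bash
mkdir -p pics
cat > h.py <<'E'
import numpy as np, cv2
from plant import arm
def ray(f,u,v,z):
    K,R,t=[np.array(f[k],float) for k in("intrinsics","R","t")]
    d=R.T@np.linalg.solve(K,[u,v,1]); c=-R.T@t.ravel()
    return c+d*(z-c[2])/d[2]
def proj(f,X):
    K,R,t=[np.array(f[k],float) for k in("intrinsics","R","t")]
    p=K@(R@np.array(X,float)+t.ravel()); return p[:2]/p[2]
E
python3 - <<'E'
from h import *
for n in("top","side"):
    f=arm.grab_frame(n); cv2.imwrite(f"pics/{n}0.png",f["color"])
    print(n,np.round(-np.array(f["R"]).T@np.array(f["t"]).ravel()),np.round(f["R"],2).tolist(),np.round(f["intrinsics"]).tolist())
s=arm.observe(); print(s["time_s"],s["eef_pos"],np.round(s["tcp_rot"],3).tolist(),s["gripper_width"])
E
```

```text
top [ 406.    9. 1225.] [[0.01, -1.0, 0.02], [-0.99, -0.01, -0.1], [0.1, -0.01, -0.99]] [[422.0, 0.0, 324.0], [0.0, 422.0, 197.0], [0.0, 0.0, 1.0]]
side [ 332. -659.  775.] [[0.96, -0.28, -0.01], [-0.22, -0.7, -0.68], [0.18, 0.65, -0.73]] [[447.0, 0.0, 324.0], [0.0, 447.0, 198.0], [0.0, 0.0, 1.0]]
0.1 [151.28398316 605.71019531 249.16854239] [[-0.97, 0.242, -0.001], [0.242, 0.97, -0.002], [0.0, -0.002, -1.0]] 0.9997237838658937
```

View pics/top0.png

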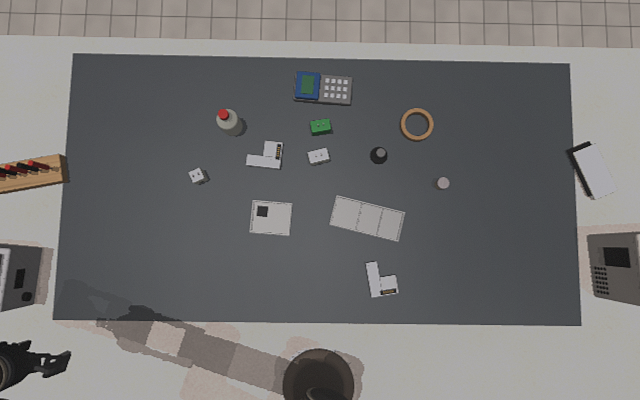

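View pics/side0.png

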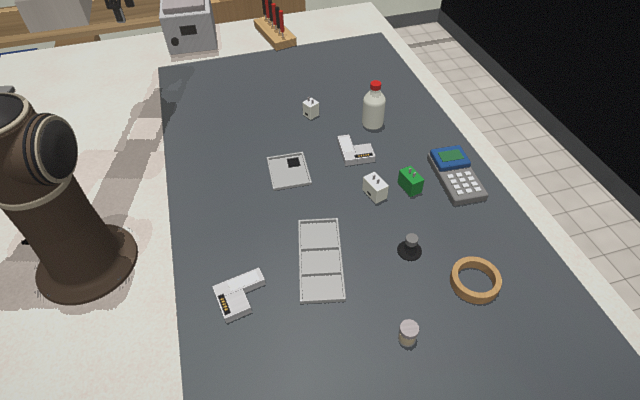

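Top view: two look-alike batteries, at (266,155) and (382,280). The robot's left is image left (+y), so (266,155) is the one meant. The white large charger is at (319,156) and the green one at (320,127) is not meant. Small charger (198,176), lifter (379,155), jar (443,183), fitted tray (271,218), pocket tray (368,218). I'll confirm in an enlarged crop.

Run:
```python
from h import *
t=cv2.imread("pics/top0.png");s=cv2.imread("pics/side0.png")
cv2.imwrite("pics/c1.png",cv2.resize(t[110:250,180:340],None,fx=5,fy=5,interpolation=cv2.INTER_CUBIC)[:600])
a=cv2.resize(t[130:250,320:460],None,fx=5,fy=5,interpolation=cv2.INTER_CUBIC)
cv2.imwrite("pics/c2.png",a)
cv2.imwrite("pics/c3.png",cv2.resize(s[85:205,260:420],None,fx=5,fy=5,interpolation=cv2.INTER_CUBIC))
```

```text
(no output)
```

View pics/c1.png

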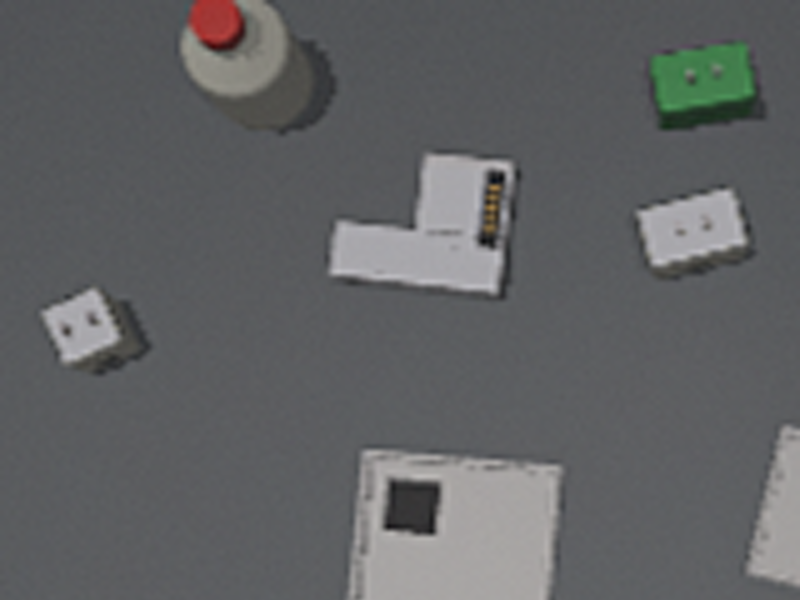

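View pics/c2.png

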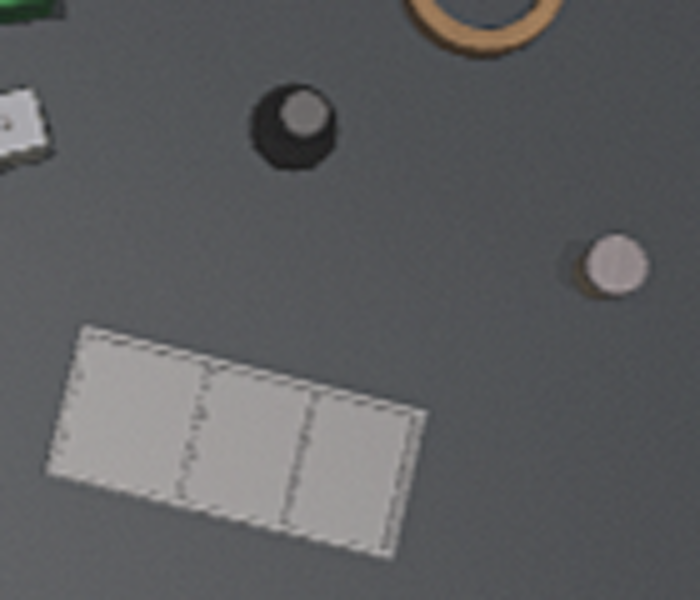

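View pics/c3.png

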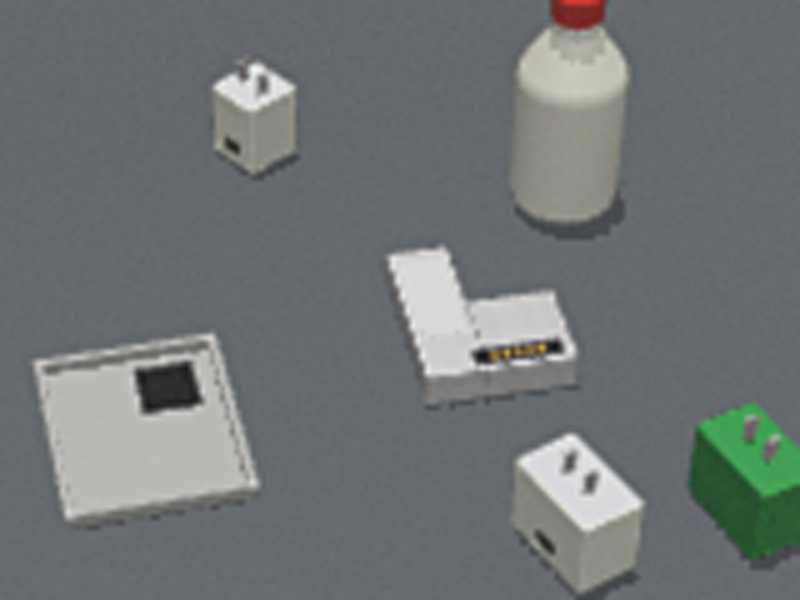

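Confirmed: the silver L at (266,155) top is the leftmost battery. Its axes lie nearly along the tray's, open corner to the upper left, with the seat at (262,211) in the tray. The white charger at (319,156) is the large one. Next I measure.

```bash
cat > m.py <<'E'
from h import *
S=6
def blobs(f,roi,thr,hi=256):
    u0,v0,u1,v1=roi
    g=cv2.cvtColor(f["color"],cv2.COLOR_BGR2GRAY)[v0:v1,u0:u1]
    g=cv2.resize(g,None,fx=S,fy=S,interpolation=cv2.INTER_CUBIC)
    m=((g>thr)&(g<hi)).astype(np.uint8)
    c=max(cv2.findContours(m,cv2.RETR_EXTERNAL,cv2.CHAIN_APPROX_NONE)[0],key=cv2.contourArea)
    return (c[:,0,:]+.5)/S-.5+np.array([u0,v0])
def rect(f,roi,thr,z,hi=256):
    P=np.array([ray(f,u,v,z)[:2] for u,v in blobs(f,roi,thr,hi)],np.float32)
    (cx,cy),(w,h),a=cv2.minAreaRect(P); A=cv2.contourArea(P)
    m=cv2.moments(P); 
    return np.round([cx,cy,w,h,a,A,m['m10']/m['m00'],m['m01']/m['m00']],1)
E
python3 - <<'E'
from m import *
f=arm.grab_frame("top"); g=cv2.cvtColor(f["color"],cv2.COLOR_BGR2GRAY)
for n,u,v in[("sc",196,175),("sc side",204,179),("bat",258,161),("bat short",272,146),("lc",317,155),("lcs",322,163),("tray",285,225),("mat",240,200),("jar",443,183),("knob",381,152),("cup",375,160),("pt",350,215)]: print(n,g[v,u],end="; ")
print()
for n,roi,z in[("bat",(243,138,286,174),20),("sc",(185,164,212,188),44),("lc",(304,143,334,169),44),("jar",(430,172,455,194),42),("knob",(369,145,392,165),46),("ft",(245,196,297,240),9),("pt",(325,192,410,246),11)]:
    for thr in ([105,120] if n=="knob" else [140,150,160,170,180]):
        try: print(n,thr,rect(f,roi,thr,z).tolist())
        except Exception as e: print(n,thr,"-")
E
```

```text
sc 170; sc side 78; bat 166; bat short 168; lc 170; lcs 59; tray 166; mat 94; jar 139; knob 105; cup 39; pt 159; 
bat 140 [649.6, 167.1, 97.7, 77.0, 84.6, 4427.2, 640.6, 162.8]
bat 150 [649.6, 167.1, 96.7, 76.3, 84.6, 4254.7, 640.4, 162.9]
bat 160 [649.4, 167.2, 95.7, 75.7, 85.0, 4059.9, 640.0, 163.0]
bat 170 [622.1, 169.7, 94.5, 22.2, 86.9, 355.2, 617.3, 164.6]
bat 180 [611.1, 133.9, 2.9, 17.3, 0.9, 23.5, 610.8, 133.0]
sc 140 [580.2, 353.5, 33.2, 33.8, 25.0, 1019.1, 580.1, 353.6]
sc 150 [580.2, 353.6, 32.5, 32.9, 25.4, 967.3, 580.1, 353.5]
sc 160 [580.2, 353.6, 31.7, 32.0, 25.4, 907.8, 580.1, 353.5]
sc 170 [580.0, 353.8, 30.7, 30.7, 25.9, 822.5, 580.1, 353.4]
sc 180 [563.3, 358.1, 2.4, 5.6, 0.9, 8.3, 563.3, 358.4]
lc 140 [642.1, 10.6, 33.5, 55.6, 15.1, 1715.2, 642.1, 10.7]
lc 150 [642.1, 10.6, 32.8, 54.6, 15.1, 1651.3, 642.1, 10.6]
lc 160 [642.0, 10.6, 32.0, 53.5, 15.2, 1570.2, 642.0, 10.6]
lc 170 [642.0, 10.6, 31.2, 51.9, 15.2, 1444.4, 642.0, 10.5]
lc 180 [622.8, 28.7, 2.4, 5.2, 0.9, 9.0, 622.7, 28.7]
jar 140 [567.9, -342.7, 29.3, 23.8, 25.4, 208.3, 567.3, -341.1]
jar 150 [557.3, -340.8, 1.4, 4.7, 0.9, 4.3, 557.1, -340.9]
jar 160 -
jar 170 -
jar 180 -
knob 105 [652.8, -166.7, 20.6, 21.0, 60.1, 334.5, 652.9, -166.8]
knob 120 -
ft 140 [465.1, 144.6, 114.3, 94.1, 86.0, 10000.9, 464.4, 143.8]
ft 150 [465.2, 144.6, 113.0, 93.4, 86.1, 9208.9, 464.1, 141.8]
ft 160 [465.2, 144.5, 111.2, 92.5, 86.1, 8671.1, 463.9, 142.0]
ft 170 [481.7, 190.2, 4.6, 50.5, 85.0, 100.7, 482.9, 189.9]
ft 180 [501.3, 162.3, 1.4, 13.9, 0.8, 16.8, 501.3, 162.9]
pt 140 [467.3, -132.7, 203.2, 87.8, 76.6, 15980.5, 466.4, -129.0]
pt 150 [471.9, -102.5, 140.3, 81.8, 76.6, 10002.8, 472.5, -100.6]
pt 160 [478.4, -59.0, 51.4, 72.7, 78.1, 1201.2, 466.6, -49.4]
pt 170 [443.8, -55.4, 1.4, 2.9, 0.8, 3.1, 443.7, -55.4]
pt 180 -
```

Run:
```python
from m import *
f=arm.grab_frame("top"); s=arm.grab_frame("side"); g=cv2.cvtColor(s["color"],cv2.COLOR_BGR2GRAY)
for t in(112,118,124): print("jar",rect(f,(430,172,455,194),t,42).tolist())
P=blobs(f,(365,143,393,168),-1,70); P=np.array([ray(f,u,v,9)[:2] for u,v in P],np.float32); print("cup z9",cv2.minEnclosingCircle(P))
for n,z,c in[("jar",42,(567.5,-342)),("knob",46,(652.8,-166.7)),("lc",44,(642.1,10.6)),("sc",44,(580.2,353.6)),("ft",9,(465.1,144.6)),("pt",11,(467.3,-132.7))]: print(n,proj(s,[*c,z]).round(1))
for n,u,v in[("sc",312,102),("sc side",317,110),("bat",345,146),("lc",372,181),("lcs",384,192),("mat",240,200),("jar",409,327),("knob",411,239)]: print(n,g[v,u],end="; ")
for n,roi,z,ts in[("sc",(298,94,325,122),44,(155,165,175)),("lc",(358,168,394,206),44,(155,165,175)),("ft",(262,146,318,194),9,(130,140)),("pt",(292,212,352,306),11,(130,140)),("jar",(395,315,425,350),42,(125,135,145)),("knob",(398,230,424,262),46,(105,110,115))]:
    for t in ts:
        try: print(n,t,rect(s,roi,t,z).tolist())
        except Exception: print(n,t,"-")
```

```text
jar [569.1, -345.7, 32.2, 32.5, 62.1, 808.1, 569.4, -345.6]
jar [569.5, -345.7, 31.3, 32.1, 69.4, 774.3, 569.5, -345.5]
jar [569.3, -345.5, 31.2, 30.8, 44.9, 738.2, 569.4, -345.5]
cup z9 ((652.0076293945312, -166.13427734375), 27.553869247436523)
jar [407.  324.9]
knob [411.1 236.8]
lc [375.1 180. ]
sc [310.1 101.3]
ft [288.1 168.4]
pt [319.8 255.5]
sc 91; sc side 137; bat 216; lc 217; lcs 141; mat 105; jar 184; knob 140; sc 155 [579.6, 349.7, 36.1, 37.6, 25.0, 1149.7, 579.7, 349.1]
sc 165 [579.5, 349.9, 35.2, 36.5, 25.6, 1088.3, 579.7, 349.1]
sc 175 [579.5, 350.1, 34.4, 35.1, 25.6, 1026.2, 579.7, 349.1]
lc 155 [641.4, 7.2, 34.9, 58.2, 15.6, 1936.2, 641.4, 7.4]
lc 165 [641.4, 7.2, 34.3, 57.3, 15.6, 1876.9, 641.4, 7.4]
lc 175 [641.4, 7.4, 33.6, 56.6, 15.3, 1819.8, 641.4, 7.5]
ft 130 [464.9, 142.8, 118.5, 96.2, 86.2, 11049.7, 464.9, 142.9]
ft 140 [464.9, 142.7, 117.1, 95.4, 86.2, 10839.3, 464.8, 142.9]
pt 130 [466.9, -134.1, 206.9, 90.6, 76.8, 18337.7, 467.1, -134.2]
pt 140 [467.0, -134.1, 205.8, 89.6, 76.8, 18116.9, 467.0, -134.2]
jar 125 [569.6, -347.2, 34.4, 34.0, 27.3, 915.9, 569.4, -347.2]
jar 135 [569.4, -347.3, 33.7, 33.6, 30.7, 882.5, 569.4, -347.3]
jar 145 [569.4, -347.4, 33.2, 33.1, 29.1, 854.0, 569.3, -347.3]
knob 105 [644.3, -184.5, 82.5, 53.2, 67.2, 1888.2, 653.6, -170.9]
knob 110 [653.5, -168.1, 26.3, 26.4, 17.2, 541.9, 653.5, -168.2]
knob 115 [653.3, -168.3, 25.8, 25.3, 30.1, 511.1, 653.4, -168.4]
```

```bash
cat > g.py <<'E'
import sys
from h import *
from scipy.spatial.transform import Rotation as Ro
s=arm.observe(); p=np.array(s["eef_pos"]); R=np.array(s["tcp_rot"])
def goal(x,y,z,th):
    t=np.radians(th); Y=np.array([np.cos(t),np.sin(t),0]); Z=np.array([0,0,-1.]); G=np.c_[np.cross(Y,Z),Y,Z]
    r=Ro.from_matrix(R.T@G).as_rotvec(); d=R.T@(np.array([x,y,z])-p)/10
    print("turn",r.round(3).tolist(),"shift",d.round(2).tolist(),"rows",int(np.ceil(max(np.linalg.norm(d)/4.17,np.degrees(np.linalg.norm(r))/7.16))))
if __name__=="__main__":
    for a in sys.argv[1:]: goal(*map(float,a.split(",")))
    print(s["time_s"],p.round(1),"open",round(s["gripper_width"],3),"F",np.round(s["wrist_force"],1),"grip",s["grip_force"])
E
python3 g.py 628.5,189.7,120,-5.4 628.5,189.7,28,-5.4
```

```text
turn [-0.001, 0.001, 1.42] shift [-56.38, -28.81, 12.99] rows 16
turn [-0.001, 0.001, 1.42] shift [-56.38, -28.8, 22.19] rows 17
0.25 [151.4 606.  249.7] open 1.001 F [ 0.3 -0.6  0.3] grip 0.0
```

```bash
python3 -m inch '[[[0,0,1.42],[-56.4,-28.8,13],8.5],[[0,0,1.42],[-56.4,-28.8,13],8.5],[[0,0,1.42],[-56.4,-28.8,13],8.5],[[0,0,1.42],[-56.4,-28.8,13],8.5],[[0,0,1.42],[-56.4,-28.8,13],8.5],[[0,0,1.42],[-56.4,-28.8,13],8.5],[[0,0,1.42],[-56.4,-28.8,13],8.5],[[0,0,1.42],[-56.4,-28.8,13],8.5],[[0,0,1.42],[-56.4,-28.8,13],8.5],[[0,0,1.42],[-56.4,-28.8,13],8.5],[[0,0,1.42],[-56.4,-28.8,13],8.5],[[0,0,1.42],[-56.4,-28.8,13],8.5],[[0,0,1.42],[-56.4,-28.8,13],8.5],[[0,0,1.42],[-56.4,-28.8,13],8.5],[[0,0,1.42],[-56.4,-28.8,13],8.5],[[0,0,1.42],[-56.4,-28.8,13],8.5],[[0,0,1.42],[-56.4,-28.8,13],8.5],[[0,0,1.42],[-56.4,-28.8,13],8.5],[[0,0,1.42],[-56.4,-28.8,13],8.5],[[0,0,1.42],[-56.4,-28.8,13],8.5]]'
python3 g.py 628.5,189.7,28,-5.4
python3 - <<'E'
from h import *
for n,c in(("top",(160,60,400,240)),("side",(250,40,490,220))):
    f=arm.grab_frame(n); u0,v0,u1,v1=c
    cv2.imwrite(f"pics/{n}1.png",cv2.resize(f["color"][v0:v1,u0:u1],None,fx=3,fy=3))
E
```

```text
time_s: 1.92
eef_pos: [627.8, 191.4, 120.4]
tcp_rot: [[0.093, 0.996, -0.001], [0.996, -0.093, 0.0], [0.0, -0.001, -1.0]]
wrist_force: [-0.6, 0.1, 0.4]
gripper_width: 0.996
grip_force: 0.0
turn [-0.001, -0.0, 0.002] shift [-0.16, 0.09, 9.24] rows 3
1.9167 [627.8 191.4 120.4] open 0.996 F [-0.6  0.1  0.4] grip 0.0
```

View pics/side1.png

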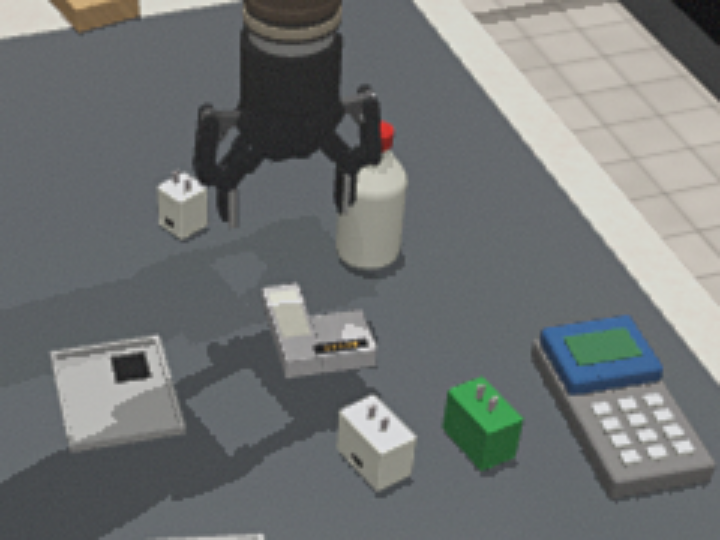

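The gripper hangs over the battery's long arm (at 285,310 in the crop), with its jaws at (230,205) and (345,190) and nothing in the way. Descend and grip.

```bash
python3 -m inch '[[[0,0,0],[-0.15,0.1,3],8.5],[[0,0,0],[-0.15,0.1,6],8.5],[[0,0,0],[-0.15,0.1,8],8.5],[[0,0,0],[-0.15,0.1,9.2],8.5],[[0,0,0],[-0.15,0.1,9.2],8.5],[[0,0,0],[-0.15,0.1,9.2],5],[[0,0,0],[-0.15,0.1,9.2],2],[[0,0,0],[-0.15,0.1,9.2],2],[[0,0,0],[-0.15,0.1,9.2],2],[[0,0,0],[-0.15,0.1,9.2],2],[[0,0,0],[-0.15,0.1,9.2],2],[[0,0,0],[-0.15,0.1,9.2],2],[[0,0,0],[-0.15,0.1,9.2],2],[[0,0,0],[-0.15,0.1,9.2],2]]' 60
python3 g.py
```

```text
time_s: 3.18
eef_pos: [631.3, 189.0, 30.3]
tcp_rot: [[0.094, 0.996, 0.003], [0.996, -0.094, 0.001], [0.001, 0.003, -1.0]]
wrist_force: [-0.5, 0.9, 6.7]
gripper_width: 0.351
grip_force: 60.6
3.1833 [631.3 189.   30.3] open 0.351 F [-0.5  0.9  6.7] grip 60.58097004890442
```

```bash
python3 -m inch '[[[0,0,0],[0,0,-2],2],[[0,0,0],[0,0,-5],2],[[0,0,0],[0,0,-8],2],[[0,0,0],[0,0,-9],2],[[0,0,0],[0,0,-9],2],[[0,0,0],[0,0,-9],2]]'
python3 g.py 443.6,167.2,120,-3.9
python3 - <<'E'
from h import *
for n,c in(("side",(250,40,490,220)),):
    f=arm.grab_frame(n); u0,v0,u1,v1=c
    cv2.imwrite(f"pics/{n}2.png",cv2.resize(f["color"][v0:v1,u0:u1],None,fx=3,fy=3))
E
python3 g.py 443.6,167.2,120,-3.9
```

```text
time_s: 3.68
eef_pos: [629.6, 188.6, 118.1]
tcp_rot: [[0.094, 0.996, 0.0], [0.996, -0.094, 0.0], [0.0, 0.0, -1.0]]
wrist_force: [-1.1, 0.4, -2.4]
gripper_width: 0.353
grip_force: 59.8
turn [0.0, -0.0, -0.026] shift [-3.88, -18.31, -0.19] rows 5
3.6833 [629.6 188.6 118.1] open 0.353 F [-1.1  0.4 -2.4] grip 59.77450132369995
turn [-0.003, 0.001, -0.026] shift [-3.84, -18.2, -0.29] rows 5
3.7333 [628.4 188.3 116.5] open 0.35 F [-1.  -1.  -1.7] grip 59.77368950843811
```

View pics/side2.png

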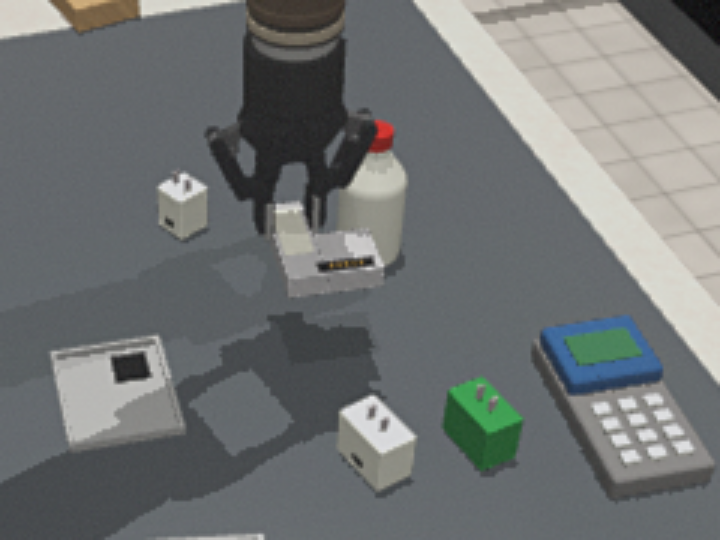

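```bash
cat > g.py <<'E'
# usage: g.py [u=rz,dx,dy,dz] goals x,y,z,theta ; commanded pose kept in cmd.json
import sys,json
from h import *
c=json.load(open("cmd.json"))
def ax(th): t=np.radians(th); return np.array([np.sin(-t),np.cos(t)]),np.array([np.cos(t),np.sin(t)])
def ax(th): t=np.radians(th); return np.array([-np.sin(t),np.cos(t)]),np.array([np.cos(t),np.sin(t)])
for a in sys.argv[1:]:
    X,Y=ax(c[3])
    if a[:2]=="u=":
        r,dx,dy,dz=map(float,a[2:].split(",")); q=np.array(c[:2])+10*(dx*X+dy*Y); c=[*q,c[2]-10*dz,c[3]-np.degrees(r)]; json.dump(c,open("cmd.json","w"))
    else:
        x,y,z,th=map(float,a.split(",")); d=(np.array([x,y])-c[:2])/10; rz=np.radians(c[3]-th)
        s=[d@X,d@Y,(c[2]-z)/10]; print("rz",round(rz,3),"shift",np.round(s,2).tolist(),"rows",int(np.ceil(max(np.linalg.norm(s)/4.17,abs(np.degrees(rz))/7.16))))
s=arm.observe(); print("cmd",np.round(c,1),"t",s["time_s"],np.round(s["eef_pos"],1),"open",round(s["gripper_width"],3),"F",np.round(s["wrist_force"],1),"grip",round(s["grip_force"]))
E
sed -i '5d' g.py; echo '[151.502,606.366,250.272,75.975]'>cmd.json
python3 g.py u=1.42,-56.4,-28.8,13 u=0,-.15,.1,9.2 u=0,0,0,-9 443.5,166.2,90,-3.9
```

```text
rz -0.026 shift [-3.99, -18.33, 2.83] rows 5
cmd [629.7 188.7 118.3  -5.4] t 3.7333 [628.4 188.3 116.5] open 0.35 F [-1.  -1.  -1.7] grip 60
```

```bash
python3 -m inch '[[[0,0,-0.005],[-1,-4,0.5],2],[[0,0,-0.01],[-1.8,-8,1],2],[[0,0,-0.02],[-2.6,-12,1.8],2],[[0,0,-0.026],[-3.5,-16,2.4],2],[[0,0,-0.026],[-4,-18.3,2.8],2],[[0,0,-0.026],[-4,-18.3,2.8],2],[[0,0,-0.026],[-4,-18.3,2.8],2],[[0,0,-0.026],[-4,-18.3,2.8],2],[[0,0,-0.026],[-4,-18.3,2.8],2],[[0,0,-0.026],[-4,-18.3,2.8],2],[[0,0,-0.026],[-4,-18.3,2.8],2]]'
python3 g.py u=-.026,-4,-18.3,2.8
python3 - <<'E'
from h import *
a=[]
for n,c in(("top",(230,180,320,250)),("side",(240,110,340,210))):
    f=arm.grab_frame(n); u0,v0,u1,v1=c; cv2.imwrite(f"pics/{n}3raw.png",f["color"])
    a.append(cv2.resize(f["color"][v0:v1,u0:u1],(400,int(400*(v1-v0)/(u1-u0))),interpolation=cv2.INTER_CUBIC)[:400])
h=min(x.shape[0] for x in a); cv2.imwrite("pics/p3.png",np.hstack([x[:h] for x in a]))
E
```

```text
time_s: 4.65
eef_pos: [445.1, 166.2, 90.4]
tcp_rot: [[0.068, 0.998, 0.001], [0.998, -0.068, 0.0], [0.0, 0.001, -1.0]]
wrist_force: [-0.4, -0.2, -1.0]
gripper_width: 0.355
grip_force: 60.0
cmd [443.8 166.   90.3  -3.9] t 4.65 [445.1 166.2  90.4] open 0.355 F [-0.4 -0.2 -1. ] grip 60
```

View pics/p3.png

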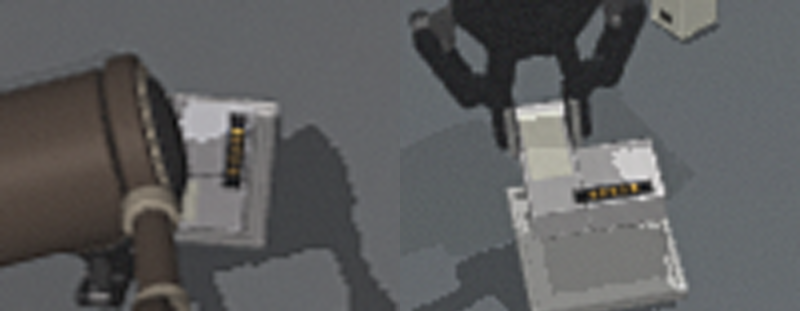

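Run:
```python
from h import *
t=np.radians(-3.9); R=np.array([[np.cos(t),-np.sin(t)],[np.sin(t),np.cos(t)]])
o=np.array([443.8,166.0])-R@[-23,21]
print(o)
for n,o4 in(("top",(230,180,4.444,0)),("side",(240,110,4,400))):
    f=arm.grab_frame(n)
    for l in((-39,-49),(39,-49)):
        for z in(82,62): 
            u=proj(f,[*(o+R@l),z]); print(n,l,z,((u-o4[:2])*o4[2]+[o4[3],0]).round())
```

```text
[465.31841731 143.48427846]
top (-39, -49) 82 [243. 230.]
top (-39, -49) 62 [245. 231.]
top (39, -49) 82 [255. 102.]
top (39, -49) 62 [257. 105.]
side (-39, -49) 82 [530. 211.]
side (-39, -49) 62 [534. 236.]
side (39, -49) 82 [665. 189.]
side (39, -49) 62 [666. 215.]
```

Predicted corners match the picture within about half a pixel: battery front edge (530,235)–(663,215) in the side crop. Lower and release.

```bash
python3 -m inch '[[[0,0,0],[0,0,2],2],[[0,0,0],[0,0,4],2],[[0,0,0],[0,0,5],2],[[0,0,0],[0,0,5.5],2],[[0,0,0],[0,0,5.85],2],[[0,0,0],[0,0,5.85],2],[[0,0,0],[0,0,5.85],2]]'
python3 -m inch '[[[0,0,0],[0,0,0],3.5],[[0,0,0],[0,0,0],4.5],[[0,0,0],[0,0,0],5],[[0,0,0],[0,0,0],5],[[0,0,0],[0,0,-2],5],[[0,0,0],[0,0,-5],5],[[0,0,0],[0,0,-9],6],[[0,0,0],[0,0,-13],8.5],[[0,0,0],[0,0,-13],8.5]]'
python3 g.py u=0,0,0,5.85 u=0,0,0,-13 579.9,351.8,140,25.3
```

```text
time_s: 5.43
eef_pos: [442.5, 165.7, 33.3]
tcp_rot: [[0.068, 0.998, -0.004], [0.998, -0.068, -0.001], [-0.002, -0.004, -1.0]]
wrist_force: [-7.8, -2.6, 13.4]
gripper_width: 0.35
grip_force: 61.7
time_s: 6.18
eef_pos: [450.0, 167.8, 169.8]
tcp_rot: [[0.068, 0.998, 0.016], [0.998, -0.068, 0.004], [0.005, 0.015, -1.0]]
wrist_force: [1.0, -0.1, 0.4]
gripper_width: 0.956
grip_force: 0.0
rz -0.51 shift [19.46, 12.32, 2.18] rows 6
cmd [443.8 166.  161.8  -3.9] t 6.1833 [450.  167.8 169.8] open 0.956 F [ 1.  -0.1  0.4] grip 0
```

```bash
python3 -m inch '[[[0,0,-0.1],[3.3,2.1,0.5],8.5],[[0,0,-0.2],[6.5,4.2,1],8.5],[[0,0,-0.3],[9.8,6.2,1.4],8.5],[[0,0,-0.4],[13,8.2,1.8],8.5],[[0,0,-0.51],[16.2,10.2,2.2],8.5],[[0,0,-0.51],[19.5,12.3,2.2],8.5],[[0,0,-0.51],[19.5,12.3,2.2],8.5],[[0,0,-0.51],[19.5,12.3,2.2],8.5],[[0,0,-0.51],[19.5,12.3,2.2],8.5],[[0,0,-0.51],[19.5,12.3,2.2],8.5]]'
python3 g.py u=-.51,19.5,12.3,2.2 579.9,351.8,44,25.3
python3 - <<'E'
from m import *
a=[]
for n,c in(("top",(230,180,320,250)),("side",(240,130,340,210))):
    f=arm.grab_frame(n); u0,v0,u1,v1=c; cv2.imwrite(f"pics/{n}4raw.png",f["color"])
    a.append(cv2.resize(f["color"][v0:v1,u0:u1],(400,int(400*(v1-v0)/(u1-u0))),interpolation=cv2.INTER_CUBIC)[:400])
h=min(x.shape[0] for x in a); cv2.imwrite("pics/p4.png",np.hstack([x[:h] for x in a]))
E
```

```text
time_s: 7.02
eef_pos: [578.8, 351.1, 139.2]
tcp_rot: [[-0.427, 0.904, -0.002], [0.904, 0.427, -0.001], [-0.0, -0.002, -1.0]]
wrist_force: [0.4, 0.1, -0.0]
gripper_width: 0.996
grip_force: 0.0
rz 0.0 shift [-0.04, -0.01, 9.58] rows 3
cmd [579.8 352.2 139.8  25.3] t 7.0167 [578.8 351.1 139.2] open 0.996 F [ 0.4  0.1 -0. ] grip 0
```

View pics/p4.png

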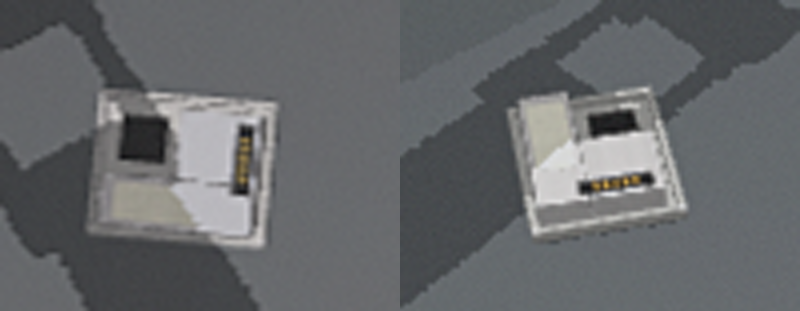

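Run:
```python
from h import *
t=np.radians(-3.9); R=np.array([[np.cos(t),-np.sin(t)],[np.sin(t),np.cos(t)]])
o=np.array([465.2,143.5])
for n,o4 in(("top",(230,180,4.444,0)),("side",(240,130,4,400))):
    f=arm.grab_frame(n)
    for l in((-39,-49),(39,-49),(39,3),(-7,3),(-7,49),(-39,49)): 
            u=proj(f,[*(o+R@l),23]); print(n,l,((u-o4[:2])*o4[2]+[o4[3],0]).round())
```

```text
top (-39, -49) [250. 232.]
top (39, -49) [261. 110.]
top (39, 3) [180. 104.]
top (-7, 3) [173. 175.]
top (-7, 49) [102. 169.]
top (-39, 49) [ 97. 219.]
side (-39, -49) [540. 204.]
side (39, -49) [669. 182.]
side (39, 3) [653. 125.]
side (-7, 3) [579. 137.]
side (-7, 49) [568.  89.]
side (-39, 49) [517.  96.]
```

The battery lies inside the rim around the seat (corner at (175,180) in the top crop against (173,175) expected). On to the small charger.

```bash
python3 -m inch '[[[0,0,0],[0,0,3],8.5],[[0,0,0],[0,0,6],8.5],[[0,0,0],[0,0,8.5],8.5],[[0,0,0],[0,0,9.5],8.5],[[0,0,0],[0,0,9.5],8.5],[[0,0,0],[0,0,9.5],5],[[0,0,0],[0,0,9.5],2],[[0,0,0],[0,0,9.5],2],[[0,0,0],[0,0,9.5],2],[[0,0,0],[0,0,9.5],2],[[0,0,0],[0,0,9.5],2],[[0,0,0],[0,0,9.5],2],[[0,0,0],[0,0,9.5],2],[[0,0,0],[0,0,7],2],[[0,0,0],[0,0,3.5],2],[[0,0,0],[0,0,0],2],[[0,0,0],[0,0,0],2]]' 40
python3 g.py 484.9,170.4,120,-3.9
```

```text
time_s: 8.63
eef_pos: [584.5, 354.8, 148.3]
tcp_rot: [[-0.428, 0.904, 0.012], [0.904, 0.428, 0.007], [0.001, 0.014, -1.0]]
wrist_force: [1.5, 1.6, 1.0]
gripper_width: 0.388
grip_force: 40.5
rz 0.51 shift [-12.38, -16.35, 1.98] rows 5
cmd [579.8 352.2 139.8  25.3] t 8.6333 [584.5 354.8 148.3] open 0.388 F [1.5 1.6 1. ] grip 40
```

```bash
python3 -m inch '[[[0,0,0.1],[-2.5,-3.2,0],2],[[0,0,0.2],[-5,-6.5,0],2],[[0,0,0.3],[-7.4,-9.8,0.5],2],[[0,0,0.4],[-9.9,-13,1.5],2],[[0,0,0.51],[-12.4,-16.3,2],2],[[0,0,0.51],[-12.4,-16.3,4],2],[[0,0,0.51],[-12.4,-16.3,4],2],[[0,0,0.51],[-12.4,-16.3,4],2],[[0,0,0.51],[-12.4,-16.3,4],2],[[0,0,0.51],[-12.4,-16.3,4],2],[[0,0,0.51],[-12.4,-16.3,4],2]]'
python3 g.py u=.51,-12.4,-16.3,4 484.9,170.4,52.3,-3.9
python3 - <<'E'
from h import *
u0,v0=250,90; f=arm.grab_frame("side")
cv2.imwrite("pics/p5.png",cv2.resize(f["color"][v0:v0+110,u0:u0+110],None,fx=5,fy=5,interpolation=cv2.INTER_CUBIC))
t=np.radians(-3.9); R=np.array([[np.cos(t),-np.sin(t)],[np.sin(t),np.cos(t)]])
for l in((-17,-17),(17,-17),(17,17)):
    for z in (99.8,55.8): print(l,z,((proj(f,[*(np.array([484.9,170.3])+R@l),z-.8])-[u0,v0])*5).round())
E
```

```text
time_s: 9.55
eef_pos: [487.0, 171.6, 100.9]
tcp_rot: [[0.067, 0.998, 0.003], [0.998, -0.067, 0.001], [0.001, 0.002, -1.0]]
wrist_force: [0.2, 0.4, -1.3]
gripper_width: 0.384
grip_force: 40.4
rz 0.0 shift [-0.01, -0.06, 4.75] rows 2
cmd [485.5 170.4  99.8  -3.9] t 9.55 [487.  171.6 100.9] open 0.384 F [ 0.2  0.4 -1.3] grip 40
(-17, -17) 99.8 [175. 239.]
(-17, -17) 55.8 [182. 309.]
(17, -17) 99.8 [246. 228.]
(17, -17) 55.8 [251. 298.]
(17, 17) 99.8 [234. 184.]
(17, 17) 55.8 [239. 254.]
```

View pics/p5.png

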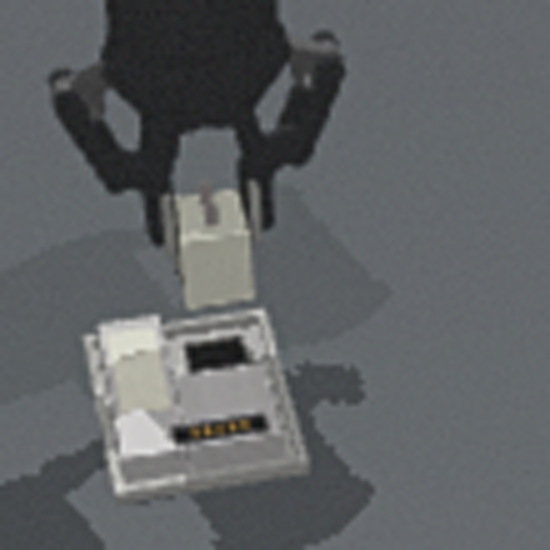

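The charger hangs level at (216,270), where predicted (bottom edge (187,305)–(253,298)), and the seat is visible at (215,352). Lower it onto the seat.

```bash
python3 -m inch '[[[0,0,0],[0,-0.05,2],2],[[0,0,0],[0,-0.05,3.5],2],[[0,0,0],[0,-0.05,4.3],2],[[0,0,0],[0,-0.05,4.75],2],[[0,0,0],[0,-0.05,4.75],2],[[0,0,0],[0,-0.05,4.75],2],[[0,0,0],[0,-0.05,4.75],2]]'
python3 -m inch '[[[0,0,0],[0,0,0],4],[[0,0,0],[0,0,0],5],[[0,0,0],[0,0,0],5.5],[[0,0,0],[0,0,0],5.5],[[0,0,0],[0,0,-2],5.5],[[0,0,0],[0,0,-5],5.5],[[0,0,0],[0,0,-8],6],[[0,0,0],[0,0,-10],8.5],[[0,0,0],[0,0,-10],8.5],[[0,0,0],[0,0,-10],8.5]]'
python3 g.py u=0,0,-.05,4.75 u=0,0,0,-10 641.8,9,150,15.3 641.8,9,35,15.3
```

```text
time_s: 10.18
eef_pos: [484.5, 170.8, 53.8]
tcp_rot: [[0.067, 0.998, -0.003], [0.998, -0.067, -0.0], [-0.0, -0.003, -1.0]]
wrist_force: [-4.7, -0.2, 9.5]
gripper_width: 0.383
grip_force: 41.9
time_s: 11.02
eef_pos: [486.2, 170.8, 153.7]
tcp_rot: [[0.068, 0.998, 0.003], [0.998, -0.068, 0.001], [0.001, 0.003, -1.0]]
wrist_force: [-0.8, -0.8, -0.3]
gripper_width: 0.997
grip_force: 0.0
rz -0.335 shift [-15.04, 16.74, 0.23] rows 6
rz -0.335 shift [-15.04, 16.74, 11.73] rows 7
cmd [485.  170.5 152.3  -3.9] t 11.0167 [486.2 170.8 153.7] open 0.997 F [-0.8 -0.8 -0.3] grip 0
```

```bash
python3 -m inch '[[[0,0,-0.06],[-2.5,2.8,0],8.5],[[0,0,-0.12],[-5,5.6,0],8],[[0,0,-0.18],[-7.5,8.4,0],7],[[0,0,-0.24],[-10,11.2,0],6],[[0,0,-0.335],[-12.5,14,0],6],[[0,0,-0.335],[-15.05,16.75,0.2],6],[[0,0,-0.335],[-15.05,16.75,0.2],6],[[0,0,-0.335],[-15.05,16.75,0.2],6],[[0,0,-0.335],[-15.05,16.75,0.2],6],[[0,0,-0.335],[-15.05,16.75,0.2],6],[[0,0,-0.335],[-15.05,16.75,0.2],6]]'
python3 g.py u=-.335,-15.05,16.75,.2 641.8,9,35,15.3
python3 - <<'E'
from m import *
a=[]
for n,c in(("side",(250,120,340,200)),("side",(340,120,430,200))):
    f=arm.grab_frame(n); u0,v0,u1,v1=c
    a.append(cv2.resize(f["color"][v0:v1,u0:u1],None,fx=4.4,fy=4.4,interpolation=cv2.INTER_CUBIC))
cv2.imwrite("pics/p6.png",np.hstack(a))
f=arm.grab_frame("top"); print("sc",[rect(f,(245,196,275,225),t,51).tolist() for t in(168,175)], "want 484.9 170.4+~1")
s=arm.grab_frame("side");
E
```

```text
time_s: 11.93
eef_pos: [640.4, 10.2, 149.5]
tcp_rot: [[-0.265, 0.964, -0.002], [0.964, 0.265, 0.0], [0.001, -0.002, -1.0]]
wrist_force: [-0.1, 0.2, 0.1]
gripper_width: 0.704
grip_force: 0.0
rz -0.0 shift [0.01, -0.0, 11.53] rows 3
cmd [641.9   8.9 150.3  15.3] t 11.9333 [640.4  10.2 149.5] open 0.704 F [-0.1  0.2  0.1] grip 0
sc [[484.9, 173.0, 33.6, 33.3, 1.6, 950.1, 484.3, 171.6], [484.2, 172.6, 32.2, 31.4, 1.6, 888.4, 484.0, 171.5]] want 484.9 170.4+~1
```

View pics/p6.png

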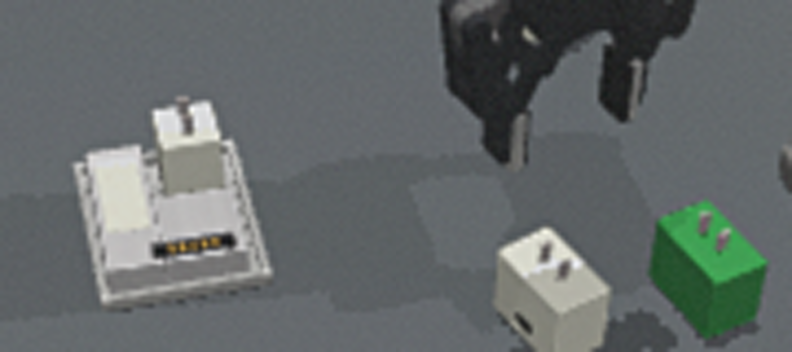

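The phone kit is right: the charger stands upright on the seat at (188,145) inside the battery's corner. The jaws are clear above the white large charger (555,280). Pick it.

```bash
python3 -m inch '[[[0,0,0],[0,0,4],6],[[0,0,0],[0,0,8],6],[[0,0,0],[0,0,10.5],6],[[0,0,0],[0,0,11.5],6],[[0,0,0],[0,0,11.5],6],[[0,0,0],[0,0,11.5],4],[[0,0,0],[0,0,11.5],2],[[0,0,0],[0,0,11.5],2],[[0,0,0],[0,0,11.5],2],[[0,0,0],[0,0,11.5],2],[[0,0,0],[0,0,11.5],2],[[0,0,0],[0,0,11.5],2],[[0,0,0],[0,0,9],2],[[0,0,0],[0,0,5],2],[[0,0,0],[0,0,3],2],[[0,0,0],[0,0,3],2],[[0,0,0],[0,0,3],2]]' 50
python3 g.py u=0,0,0,3 465.3,-141.2,100,76.7
```

```text
time_s: 13.55
eef_pos: [643.2, 8.8, 122.5]
tcp_rot: [[-0.264, 0.965, 0.004], [0.965, 0.264, -0.0], [-0.001, 0.004, -1.0]]
wrist_force: [0.7, -0.6, -1.7]
gripper_width: 0.388
grip_force: 51.1
rz -1.072 shift [-9.82, -20.99, 2.03] rows 9
cmd [641.9   8.9 120.3  15.3] t 13.55 [643.2   8.8 122.5] open 0.388 F [ 0.7 -0.6 -1.7] grip 51
```

```bash
python3 -m inch '[[[0,0,-0.11],[-1,-2.1,0],2],[[0,0,-0.22],[-2,-4.2,0],2],[[0,0,-0.33],[-3,-6.3,0],2],[[0,0,-0.44],[-4,-8.4,0],2],[[0,0,-0.55],[-5,-10.5,0.5],2],[[0,0,-0.66],[-6,-12.6,1],2],[[0,0,-0.77],[-7,-14.8,1.5],2],[[0,0,-0.88],[-8,-17,2],2],[[0,0,-0.99],[-9,-19,2],2],[[0,0,-1.072],[-9.8,-21,2],2],[[0,0,-1.072],[-9.8,-21,4],2],[[0,0,-1.072],[-9.8,-21,4],2],[[0,0,-1.072],[-9.8,-21,4],2],[[0,0,-1.072],[-9.8,-21,4],2],[[0,0,-1.072],[-9.8,-21,4],2]]'
python3 g.py u=-1.072,-9.8,-21,4 465.3,-141.2,38.8,76.7
python3 - <<'E'
from h import *
u0,v0=270,180; f=arm.grab_frame("side")
cv2.imwrite("pics/p7.png",cv2.resize(f["color"][v0:v0+130,u0:u0+130],None,fx=4,fy=4,interpolation=cv2.INTER_CUBIC))
E
```

```text
time_s: 14.8
eef_pos: [465.7, -140.8, 80.5]
tcp_rot: [[-0.973, 0.229, 0.0], [0.229, 0.973, -0.0], [-0.0, -0.0, -1.0]]
wrist_force: [-0.3, -0.1, -1.2]
gripper_width: 0.386
grip_force: 51.0
rz 0.0 shift [-0.02, -0.01, 4.15] rows 1
cmd [ 465.2 -141.    80.3   76.7] t 14.8 [ 465.7 -140.8   80.5] open 0.386 F [-0.3 -0.1 -1.2] grip 51
```

View pics/p7.png

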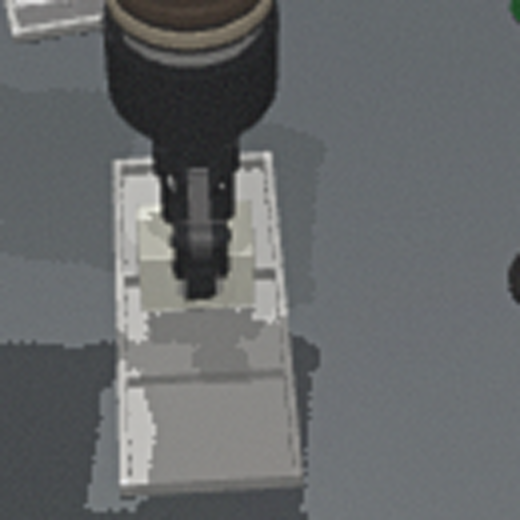

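The charger, at (197,265), hangs centred across the tray and above the middle pocket (dividers near y 280 and 378). Lower, release, go up.

```bash
python3 -m inch '[[[0,0,0],[0,0,2],2],[[0,0,0],[0,0,3.2],2],[[0,0,0],[0,0,4.15],2],[[0,0,0],[0,0,4.15],2],[[0,0,0],[0,0,4.15],2],[[0,0,0],[0,0,4.15],2]]'
python3 -m inch '[[[0,0,0],[0,0,0],4],[[0,0,0],[0,0,0],5],[[0,0,0],[0,0,0],5.5],[[0,0,0],[0,0,0],5.5],[[0,0,0],[0,0,-2],5.5],[[0,0,0],[0,0,-5],5.5],[[0,0,0],[0,0,-8],6],[[0,0,0],[0,0,-11],6],[[0,0,0],[0,0,-11],6],[[0,0,0],[0,0,-11],6]]'
python3 g.py u=0,0,0,4.15 u=0,0,0,-11 653.1,-167.5,148,45 653.1,-167.5,42,45
```

```text
time_s: 15.35
eef_pos: [466.5, -141.2, 39.6]
tcp_rot: [[-0.973, 0.229, 0.002], [0.229, 0.973, -0.001], [-0.002, -0.0, -1.0]]
wrist_force: [0.3, 0.6, 2.6]
gripper_width: 0.385
grip_force: 54.2
time_s: 16.18
eef_pos: [466.8, -141.7, 150.9]
tcp_rot: [[-0.973, 0.23, 0.005], [0.23, 0.973, -0.002], [-0.005, -0.001, -1.0]]
wrist_force: [0.9, 0.0, -0.1]
gripper_width: 0.704
grip_force: 0.0
rz 0.554 shift [-18.9, 1.74, 0.08] rows 5
rz 0.554 shift [-18.9, 1.74, 10.68] rows 6
cmd [ 465.2 -141.   148.8   76.7] t 16.1833 [ 466.8 -141.7  150.9] open 0.704 F [ 0.9  0.  -0.1] grip 0
```

```bash
python3 -m inch '[[[0,0,0.12],[-1.5,0.2,0],6],[[0,0,0.24],[-3,0.3,0],6],[[0,0,0.36],[-4.5,0.4,0],6],[[0,0,0.48],[-6,0.6,0],6],[[0,0,0.6],[-7.5,0.7,0],6],[[0,0,0.72],[-9,0.8,0],6],[[0,0,0.84],[-10.5,1,0],6],[[0,0,0.96],[-12,1.1,0],6],[[0,0,1.08],[-13.5,1.2,0],6],[[0,0,1.2],[-15,1.4,0],6],[[0,0,1.32],[-16.5,1.5,0],6],[[0,0,1.44],[-18,1.7,0],6],[[0,0,1.571],[-18.9,1.75,0],6],[[0,0,1.571],[-18.9,1.75,0],6],[[0,0,1.571],[-18.9,1.75,0],6],[[0,0,1.571],[-18.9,1.75,0],6],[[0,0,1.571],[-18.9,1.75,0],6]]'
python3 g.py u=1.571,-18.9,1.75,0 653.1,-167.5,42,-13.3
python3 - <<'E'
from m import *
f=arm.grab_frame("top"); s=arm.grab_frame("side")
print("lc",rect(f,(350,202,390,232),168,47).tolist(),rect(s,(290,225,350,268),180,47).tolist())
u0,v0=290,160
cv2.imwrite("pics/p8.png",cv2.resize(s["color"][v0:v0+150,u0:u0+190],None,fx=4,fy=4,interpolation=cv2.INTER_CUBIC))
E
```

```text
time_s: 17.6
eef_pos: [651.7, -167.1, 147.7]
tcp_rot: [[0.228, 0.974, -0.002], [0.974, -0.228, 0.001], [0.0, -0.002, -1.0]]
wrist_force: [-0.1, -0.6, -0.4]
gripper_width: 0.704
grip_force: 0.0
rz 0.0 shift [-0.01, -0.0, 10.68] rows 3
cmd [ 653.1 -167.4  148.8  -13.3] t 17.6 [ 651.7 -167.1  147.7] open 0.704 F [-0.1 -0.6 -0.4] grip 0
lc [474.5, -92.7, 72.5, 24.8, 0.4, 1062.9, 483.2, -88.9] [467.3, -131.0, 108.3, 82.6, 76.3, 5667.2, 470.5, -118.9]
```

View pics/p8.png

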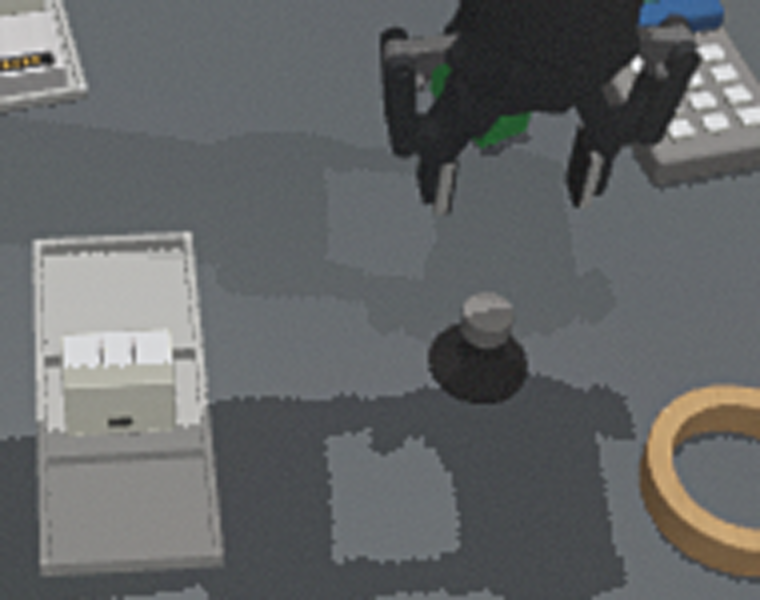

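The large charger stands upright in the middle pocket at (118,380), and the lifter at (487,320) is under the jaws. Pick it by the knob.

```bash
python3 -m inch '[[[0,0,0],[0,0,4],6],[[0,0,0],[0,0,8],6],[[0,0,0],[0,0,10],6],[[0,0,0],[0,0,10.7],6],[[0,0,0],[0,0,10.7],6],[[0,0,0],[0,0,10.7],4],[[0,0,0],[0,0,10.7],1],[[0,0,0],[0,0,10.7],1],[[0,0,0],[0,0,10.7],1],[[0,0,0],[0,0,10.7],1],[[0,0,0],[0,0,10.7],1],[[0,0,0],[0,0,10.7],1],[[0,0,0],[0,0,10.7],1],[[0,0,0],[0,0,8.5],1],[[0,0,0],[0,0,5],1],[[0,0,0],[0,0,2],1],[[0,0,0],[0,0,2],1],[[0,0,0],[0,0,2],1]]' 40
python3 g.py u=0,0,0,2 481.2,-73.5,128,-13.3
```

```text
time_s: 19.2
eef_pos: [655.3, -168.1, 132.4]
tcp_rot: [[0.23, 0.973, 0.006], [0.973, -0.23, -0.002], [-0.001, 0.007, -1.0]]
wrist_force: [-0.1, -0.3, -1.8]
gripper_width: 0.275
grip_force: 39.4
rz 0.0 shift [5.19, -18.89, 0.08] rows 5
cmd [ 653.1 -167.4  128.8  -13.3] t 19.2 [ 655.3 -168.1  132.4] open 0.275 F [-0.1 -0.3 -1.8] grip 39
```

```bash
python3 -m inch '[[[0,0,0],[1,-3.8,0],1],[[0,0,0],[2,-7.6,0],1],[[0,0,0],[3.1,-11.4,0],1],[[0,0,0],[4.1,-15,0],1],[[0,0,0],[5.2,-18.9,0],1],[[0,0,0],[5.2,-18.9,0],1],[[0,0,0],[5.2,-18.9,0],1],[[0,0,0],[5.2,-18.9,3],1],[[0,0,0],[5.2,-18.9,6],1],[[0,0,0],[5.2,-18.9,7.5],1],[[0,0,0],[5.2,-18.9,8.35],1],[[0,0,0],[5.2,-18.9,8.35],1],[[0,0,0],[5.2,-18.9,8.35],1],[[0,0,0],[5.2,-18.9,8.35],1]]'
python3 g.py u=0,5.2,-18.9,8.35
```

```text
time_s: 20.37
eef_pos: [482.4, -73.9, 45.2]
tcp_rot: [[0.23, 0.973, 0.001], [0.973, -0.23, -0.0], [-0.0, 0.001, -1.0]]
wrist_force: [0.3, -1.1, -1.2]
gripper_width: 0.274
grip_force: 42.7
cmd [481.1 -73.3  45.3 -13.3] t 20.3667 [482.4 -73.9  45.2] open 0.274 F [ 0.3 -1.1 -1.2] grip 43
```

```bash
python3 -m inch '[[[0,0,0],[0,0,0.07],1],[[0,0,0],[0,0,0.07],1],[[0,0,0],[0,0,0.07],3],[[0,0,0],[0,0,0.07],4],[[0,0,0],[0,0,0.07],5],[[0,0,0],[0,0,0.07],5],[[0,0,0],[0,0,-2],5],[[0,0,0],[0,0,-5],5],[[0,0,0],[0,0,-8],6],[[0,0,0],[0,0,-10],6],[[0,0,0],[0,0,-10],6],[[0,0,0],[0,0,-10],6]]'
python3 g.py u=0,0,0,-10 569.4,-346.5,145,-13.3 569.4,-346.5,35,-13.3
```

```text
time_s: 21.37
eef_pos: [482.3, -73.6, 146.8]
tcp_rot: [[0.23, 0.973, 0.004], [0.973, -0.23, -0.001], [-0.0, 0.004, -1.0]]
wrist_force: [0.9, -1.6, -0.9]
gripper_width: 0.7
grip_force: 0.0
rz 0.0 shift [-24.56, 14.87, 0.03] rows 7
rz 0.0 shift [-24.56, 14.87, 11.03] rows 8
cmd [481.1 -73.3 145.3 -13.3] t 21.3667 [482.3 -73.6 146.8] open 0.7 F [ 0.9 -1.6 -0.9] grip 0
```

```bash
python3 -m inch '[[[0,0,0],[-3.4,2.1,0],6],[[0,0,0],[-6.8,4.2,0],6],[[0,0,0],[-10.2,6.2,0],6],[[0,0,0],[-13.6,8.3,0],6],[[0,0,0],[-17,10.4,0],6],[[0,0,0],[-20.4,12.4,0],6],[[0,0,0],[-24.55,14.85,0],6],[[0,0,0],[-24.55,14.85,0],6],[[0,0,0],[-24.55,14.85,0],6],[[0,0,0],[-24.55,14.85,0],6],[[0,0,0],[-24.55,14.85,0],6],[[0,0,0],[-24.55,14.85,0],6]]'
python3 -m inch '[[[0,0,0],[0,0,4],6],[[0,0,0],[0,0,8],6],[[0,0,0],[0,0,10.2],6],[[0,0,0],[0,0,11],6],[[0,0,0],[0,0,11],6],[[0,0,0],[0,0,11],4],[[0,0,0],[0,0,11],2],[[0,0,0],[0,0,11],2],[[0,0,0],[0,0,11],2],[[0,0,0],[0,0,11],2],[[0,0,0],[0,0,11],2],[[0,0,0],[0,0,11],2],[[0,0,0],[0,0,8],2],[[0,0,0],[0,0,4],2],[[0,0,0],[0,0,2],2],[[0,0,0],[0,0,2],2],[[0,0,0],[0,0,2],2]]' 40
python3 g.py u=0,-24.55,14.85,0 u=0,0,0,2 451.1,-201,125,-13.3 451.1,-201,38.8,-13.3
```

```text
time_s: 22.37
eef_pos: [568.4, -344.2, 144.3]
tcp_rot: [[0.228, 0.974, -0.002], [0.974, -0.228, 0.002], [0.001, -0.002, -1.0]]
wrist_force: [-0.6, -0.9, 0.2]
gripper_width: 0.706
grip_force: 0.0
time_s: 23.78
eef_pos: [570.4, -347.4, 127.8]
tcp_rot: [[0.23, 0.973, 0.004], [0.973, -0.23, -0.003], [-0.002, 0.004, -1.0]]
wrist_force: [0.2, 0.2, -1.4]
gripper_width: 0.382
grip_force: 40.0
rz 0.0 shift [11.44, -14.84, 0.03] rows 5
rz 0.0 shift [11.44, -14.84, 8.65] rows 5
cmd [ 569.2 -346.4  125.3  -13.3] t 23.7833 [ 570.4 -347.4  127.8] open 0.382 F [ 0.2  0.2 -1.4] grip 40
```

```bash
python3 -m inch '[[[0,0,0],[2.3,-3,0],2],[[0,0,0],[4.6,-6,0],2],[[0,0,0],[6.9,-9,0],2],[[0,0,0],[9.2,-12,0],2],[[0,0,0],[11.45,-14.85,0],2],[[0,0,0],[11.45,-14.85,0],2],[[0,0,0],[11.45,-14.85,0],2],[[0,0,0],[11.45,-14.85,3],2],[[0,0,0],[11.45,-14.85,6],2],[[0,0,0],[11.45,-14.85,8],2],[[0,0,0],[11.45,-14.85,8.68],2],[[0,0,0],[11.45,-14.85,8.68],2],[[0,0,0],[11.45,-14.85,8.68],2],[[0,0,0],[11.45,-14.85,8.68],2]]'
python3 -m inch '[[[0,0,0],[0,0,0],4],[[0,0,0],[0,0,0],5],[[0,0,0],[0,0,0],5.5],[[0,0,0],[0,0,0],5.5],[[0,0,0],[0,0,-2],5.5],[[0,0,0],[0,0,-5],5.5],[[0,0,0],[0,0,-9],6],[[0,0,0],[0,0,-13],6],[[0,0,0],[0,0,-17],6],[[0,0,0],[0,0,-20],6],[[0,0,0],[-12,-4,-20],6],[[0,0,0],[-16,-4,-20],6],[[0,0,0],[-20,-4,-20],6],[[0,0,0],[-20,-4,-20],6],[[0,0,0],[-20,-4,-20],6],[[0,0,0],[-20,-4,-20],6],[[0,0,0],[-20,-4,-20],6]]'
python3 - <<'E'
from m import *
f=arm.grab_frame("top"); s=arm.grab_frame("side")
a=cv2.resize(f["color"][130:260,180:460],None,fx=2.8,fy=2.8,interpolation=cv2.INTER_CUBIC)[:, :784]
b=cv2.resize(s["color"][85:310,250:530],None,fx=1.0,fy=1.0)
b=cv2.resize(s["color"][140:310,255:360],None,fx=2.2,fy=2.2,interpolation=cv2.INTER_CUBIC)
c=cv2.resize(s["color"][0:400,100:640],None,fx=.5,fy=.5)
im=np.zeros((600,790,3),np.uint8); im[:220]=0
a=cv2.resize(a,(460,int(460*a.shape[0]/a.shape[1])))
im[:a.shape[0],:460]=a; im[:b.shape[0],470:470+b.shape[1]]=b; im[300:300+c.shape[0],100:100+c.shape[1]]=c
cv2.imwrite("pics/p9.png",im); print(arm.observe()["time_s"])
E
```

```text
time_s: 24.95
eef_pos: [450.9, -201.5, 38.3]
tcp_rot: [[0.23, 0.973, -0.003], [0.973, -0.23, 0.001], [0.0, -0.003, -1.0]]
wrist_force: [-2.7, 0.9, 5.2]
gripper_width: 0.379
grip_force: 42.7
time_s: 26.37
eef_pos: [365.2, -388.0, 238.3]
tcp_rot: [[0.234, 0.972, 0.0], [0.972, -0.234, 0.0], [0.0, 0.0, -1.0]]
wrist_force: [0.5, -0.1, -0.4]
gripper_width: 0.702
grip_force: 0.0
26.4667
```

View pics/p9.png

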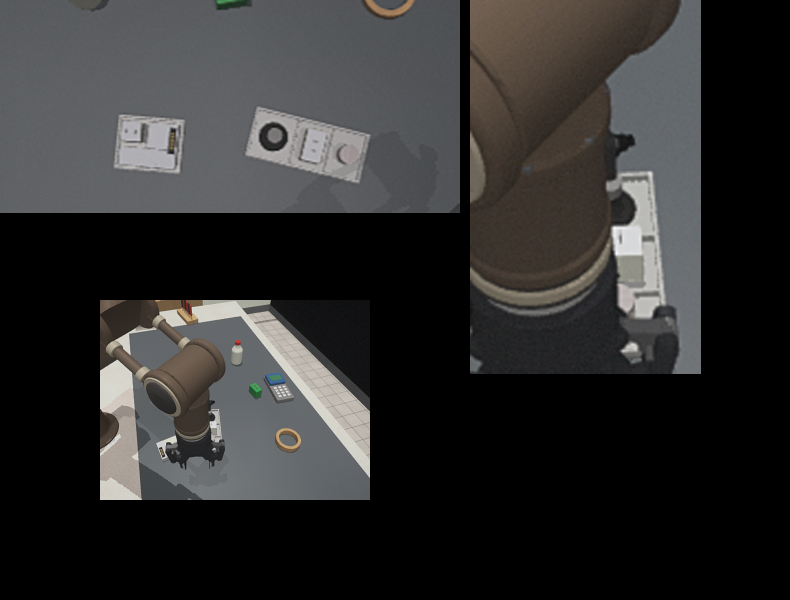

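The top crop shows every item in its place: phone kit at (150,145), lifter at (273,137), large charger at (313,145), jar at (348,153). The bottle and tape are untouched. A short numeric check of the pocket items and the phone kit, then hand in.

Run:
```python
from m import *
f=arm.grab_frame("top"); t=np.radians(-13.3); R=np.array([[np.cos(t),-np.sin(t)],[np.sin(t),np.cos(t)]]); o=np.array([467.2,-132.9])
P=blobs(f,(335,200,362,228),-1,70); P=np.array([ray(f,u,v,12)[:2] for u,v in P],np.float32); c,r=cv2.minEnclosingCircle(P); print("cup",R.T@(np.array(c)-o),r,"want 0,61.5 r26")
g=f["color"].astype(int); print("jar pixel wanted",proj(f,[451.1,-201,45]),"lid seen ~",(348/460*280+180,153/460*280+130))
print("sc",rect(f,(250,200,270,225),170,51).tolist())
```

```text
cup [-1.50495871 61.77905937] 24.993738174438477 want 0,61.5 r26
jar pixel wanted [392.53271427 223.40701124] lid seen ~ (391.82608695652175, 223.1304347826087)
sc [485.4, 165.9, 34.2, 44.9, 1.5, 921.5, 484.8, 170.4]
```

```bash
python3 -c "
from plant import arm; print(arm.finish_job())"
```

```text
the job is handed in; nothing more can be done
None
```

Both repair kits are made up as asked and the job is handed in at about 26.5 s; the final top view shows every item in its place, with the bottle and tape where they were.

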